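# Flip the jam-bin stock tags at the breakfast bar

### The job

Each of the four jam bins on the breakfast table has a hinged wooden tag on the board straight in front of it. With the fingertips, gently push over the tags that are wrong, without pinching them, so that only the bins full of jars (six jars) show the round disc face up and the tags of the other bins show the cross face up. Leave the bins, bowl, mug and spoon where they stand.

Things in the scene. Friction and masses are not known exactly. Their poses are not given: they have to be found in the camera images.
- board: Fixed wooden board lying on the table, 100 (x) by 440 (y) by 12 mm thick; origin at the centre of its underside, on the table; its x axis points away from the robot towards the row of bins, its y axis runs along the row.
- holder_a: Fixed aluminium bracket on the board, 50 by 70 mm, top 45 mm above the table, axes as the board's. Origin under its centre, 12 mm above the table. The tag's hinge line runs along its y axis, 22 mm above the origin (34 mm above the table). Brackets are spaced 105 mm along the board, in any order.
- tag_a (a joint): Tag in holder_a: wooden plate 60 wide, 6 thick, reaching 75 mm from its hinge, 40 g, slippery, free-swinging. 0 = leans 50 deg off vertical towards the robot (bracket -x), CROSS face up; 0.87 upright; 1.74 = leans 50 deg towards the bin, DISC face up. Resting, its free edge is 59 mm from the hinge line and 80 to 84 mm above the table. Pushed past upright, it falls over by itself onto its stop.
- place_a (a point): Spot on the table 205 mm beyond the hinge of tag_a (bracket's +x) where the bin that this tag belongs to stands.
- holder_b: Fixed aluminium bracket on the board, 50 by 70 mm, top 45 mm above the table, axes as the board's. Origin under its centre, 12 mm above the table. The tag's hinge line runs along its y axis, 22 mm above the origin (34 mm above the table). Brackets are spaced 105 mm along the board, in any order.
- tag_b (a joint): Tag in holder_b: wooden plate 60 wide, 6 thick, reaching 75 mm from its hinge, 40 g, slippery, free-swinging. 0 = leans 50 deg off vertical towards the robot (bracket -x), CROSS face up; 0.87 upright; 1.74 = leans 50 deg towards the bin, DISC face up. Resting, its free edge is 59 mm from the hinge line and 80 to 84 mm above the table. Pushed past upright, it falls over by itself onto its stop.
- place_b (a point): Spot on the table 205 mm beyond the hinge of tag_b (bracket's +x) where the bin that this tag belongs to stands.
- holder_c: Fixed aluminium bracket on the board, 50 by 70 mm, top 45 mm above the table, axes as the board's. Origin under its centre, 12 mm above the table. The tag's hinge line runs along its y axis, 22 mm above the origin (34 mm above the table). Brackets are spaced 105 mm along the board, in any order.
- tag_c (a joint): Tag in holder_c: wooden plate 60 wide, 6 thick, reaching 75 mm from its hinge, 40 g, slippery, free-swinging. 0 = leans 50 deg off vertical towards the robot (bracket -x), CROSS face up; 0.87 upright; 1.74 = leans 50 deg towards the bin, DISC face up. Resting, its free edge is 59 mm from the hinge line and 80 to 84 mm above the table. Pushed past upright, it falls over by itself onto its stop.
- place_c (a point): Spot on the table 205 mm beyond the hinge of tag_c (bracket's +x) where the bin that this tag belongs to stands.
- holder_d: Fixed aluminium bracket on the board, 50 by 70 mm, top 45 mm above the table, axes as the board's. Origin under its centre, 12 mm above the table. The tag's hinge line runs along its y axis, 22 mm above the origin (34 mm above the table). Brackets are spaced 105 mm along the board, in any order.
- tag_d (a joint): Tag in holder_d: wooden plate 60 wide, 6 thick, reaching 75 mm from its hinge, 40 g, slippery, free-swinging. 0 = leans 50 deg off vertical towards the robot (bracket -x), CROSS face up; 0.87 upright; 1.74 = leans 50 deg towards the bin, DISC face up. Resting, its free edge is 59 mm from the hinge line and 80 to 84 mm above the table. Pushed past upright, it falls over by itself onto its stop.
- place_d (a point): Spot on the table 205 mm beyond the hinge of tag_d (bracket's +x) where the bin that this tag belongs to stands.
- bin_a: White open bin, 142 (x) by 97 (y) by 45 mm high, loose, FULL: six jam jars (42 mm across, tops 56 mm above the table). Origin at the centre of its underside. Its front is 134 mm beyond the hinge line of its tag. The order of the bins varies.
- bin_b: White open bin, 142 (x) by 97 (y) by 45 mm high, loose, FULL: six jam jars (42 mm across, tops 56 mm above the table). Origin at the centre of its underside. Its front is 134 mm beyond the hinge line of its tag. The order of the bins varies.
- bin_c: White open bin, 142 (x) by 97 (y) by 45 mm high, loose, NOT full: one jam jar in it (42 mm across, top 56 mm above the table). Origin at the centre of its underside. Its front is 134 mm beyond the hinge line of its tag. The order of the bins varies.
- bin_d: White open bin, 142 (x) by 97 (y) by 45 mm high, loose, NOT full: empty. Origin at the centre of its underside. Its front is 134 mm beyond the hinge line of its tag. The order of the bins varies.
- bowl: Bystander: blue cereal bowl, 140 mm across, 55 mm high, loose; origin at the centre of its underside.
- mug: Bystander: white mug, 80 mm across, 85 mm high, handle to its +y, loose; origin at the centre of its underside.
- spoon: Bystander: spoon with a blue handle, 170 mm long, lying on the table along its x axis; origin under its middle.

How it is judged:
By the outcome, as a careful person would: the job done as asked, in the order asked, and still so for the second after the job is handed in, with the robot touching nothing.
It also fails if it takes over 58 s, if anything falls off the work surface, if the arm or the gripper's body presses on something with over 40 N, if the wrist force passes 120 N, or if a joint passes its speed limit or range.

### The arm

A 7-joint arm with a two-finger parallel gripper is mounted at the origin on the work surface. World frame = base frame: x ahead of the robot, y to its left, z up, the work surface at z = 0. Lengths are in m, angles in rad, forces in N, time in s.
With the tool pointing down it reaches from about 0.4 to 0.9 m from the base axis. Payload 5.5 kg.
Tool frame: the origin (TCP) lies midway between the tips of the shut fingers; the grasp point (between the pads) lies manip.pinch_z behind it (manip.pinch_z is the distance from the TCP to the grasp point, in m); z points along the fingers, y is the line along which they close (so a half turn about z gives the same grasp; the last joint's range is limited). The gripper opens to 85 mm and grips with 20 to 120 N. Pads are 22 mm wide; open, the fingers measure 114 mm over their backs; the gripper's body (76 mm by 85 mm) begins 54 mm behind the grasp point. The pads swing forward as they close: fully open they stand 13 mm farther back than shut.
Start: joints at [-1.037, 0.501, -0.427, 1.55, 0.221, 1.138, -0.21], TCP at [0.174, 0.626, 0.193] pointing down, gripper open.
Joint ranges: [-2.88, 2.88], [-0.31, 2.03], [-1.54, 1.56], [0.2, 2.42], [-1.41, 4.55], [0.19, 2.02], [-2.57, 2.57]. Speed limits (rad/s): [2.57, 2.57, 3.14, 3.14, 3.14, 3.14, 3.14].

### API

Orientations are given as [roll, pitch, yaw] about the fixed x, y, z axes, in that order (R = Rz(yaw) Ry(pitch) Rx(roll)).
In Python, from plant import manip gives the robot as it stands.
- The arm moves only by the tool servo_tool, never from a script. Its argument "deltas" is a list that holds one entry, the list of rows, each a list of 6 numbers: the shift along the tool's x, y, z in cm, then the turn, a rotation vector about the tool's x, y, z in degrees. In form: [[[tx, ty, tz, rx, ry, rz], ...]]. A call has 1 to 20 rows; each row shifts and turns the commanded pose from where the row before left it, along the tool's axes as they then stand; what a row does not reach is not made up. A row lasts 1/8 s, in which the tool goes at most 62.5 mm and 10.7 degrees, less where a joint would pass 70% of its speed; a pose out of reach is approached as far as the arm can. A call with a gripper value outside its range is refused whole. "claw" is the opening, from -1 (shut) to 1 (fully open), set as the call begins (left out, the last holds). The fingers move at their own pace and stop on an object; "force" is the grip in N (left out, the last holds). Time passes only in rows, so rows that do not move let the fingers close. It gives the time, the measured TCP pose, the force, the opening and the grip force at its end, in the units of the state.
- manip.read_state(): the state, without advancing time (a new reading comes with each control period).
- manip.camera(name): name is "scene" or "top"; returns the picture (480x640x3 uint8, red, green, blue); there is no depth.
- manip.calibration(name): a dict with "fx", "fy", "cx", "cy" (pixels), "k1" (the pictures are not rectified: a ray, as slopes to the right and down, at radius r is drawn at 1 + k1 r^2 times it, then the intrinsics apply), "R" (3x3) and "t" (3): a world point X has camera coordinates R X + t. Camera axes: x right, y down, z forward; pixel columns grow to the right and rows downward; lengths in m; the calibration is good to about 2 mm. A picture is of the moment at which its call begins. calibration takes no time and is no camera call.
- manip.sign_off(): hands the job in; it is judged then, once.
The state is a dict: "time_s": time; "qpos": joint angles; "qvel": joint speeds; "joint_efforts": joint torques, N m; "ee_pos": TCP position; "tool_rot": TCP orientation; "wrist_force": force on the tool from outside, world axes, zero at the start; "torque": the same for the moment, N m; "gripper_width": finger opening in m; "finger_force": force on a finger pad.
Only numpy, scipy, OpenCV 4.12 (cv2) and the standard library are available. Lean on these libraries where they do the work, as an engineer would, in place of code of your own. Each camera call takes 0.05 s, during which the arm holds its last target. There are 200 camera calls.

## Working session

There is one attempt and no reset: what is moved stays moved. The work goes in short steps, Python scripts to look and compute and a tool call to move; the robot and the scene stay as the last step left them, time stands still between calls to the robot, and variables do not carry over. Pictures are saved under pics/ and viewed, at most 10 in all, crops included, and the job is handed in when it is done.

Besides the shell and the picture viewer there is one more tool, called after "Request:" as name(argument=value, ...) on one line, values as JSON. servo_tool: Moves the arm, as the interface text tells. Its arguments: {"type":"object","properties":{"deltas":{"type":"array"},"claw":{"type":"number"},"force":{"type":"number"}},"required":["deltas"]}

```bash
mkdir -p pics; python3 - <<'E'
from plant import manip
import cv2
for n in("scene","top"):
    cv2.imwrite(f"pics/{n}0.png",manip.camera(n)[:,:,::-1]); print(n,manip.calibration(n))
s=manip.read_state(); print(s["ee_pos"],s["tool_rot"],s["time_s"],manip.pinch_z)
E
```

```text
scene {'fx': 499.23014409988207, 'fy': 499.23014409988207, 'cx': 324.488714446998, 'cy': 246.30218077722162, 'k1': -0.07656989242505552, 'R': array([[ 0.58011042,  0.81439065,  0.01548466],
       [ 0.63793006, -0.44242845, -0.63031922],
       [-0.50647522,  0.37553288, -0.77618162]]), 't': array([-0.3676882 , -0.29193002,  1.53405988])}
top {'fx': 531.3317315741131, 'fy': 531.3317315741131, 'cx': 318.8622820730077, 'cy': 237.3926217222609, 'k1': 0.030925308015030756, 'R': array([[ 0.01285344, -0.99985377, -0.01127915],
       [-0.99857694, -0.01225151, -0.05190375],
       [ 0.05175797,  0.01193024, -0.99858839]]), 't': array([0.04526936, 0.56970929, 1.26150023])}
[0.17373664 0.62561791 0.19154836] [-3.13980755e+00 -3.96197570e-05  2.87084702e+00] 0.1 0.0187
```

View pics/top0.png

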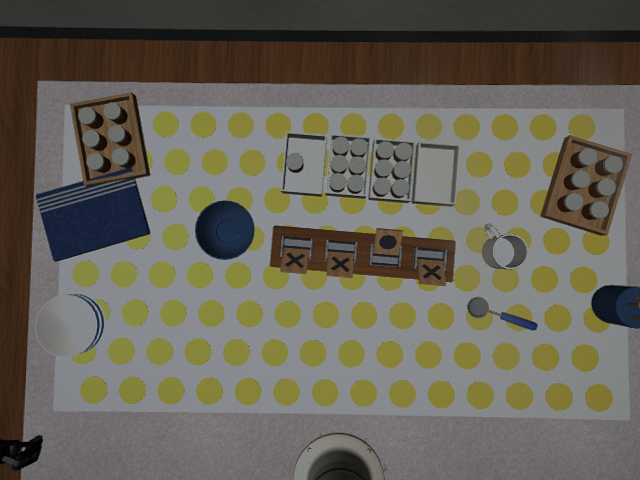

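View pics/scene0.png

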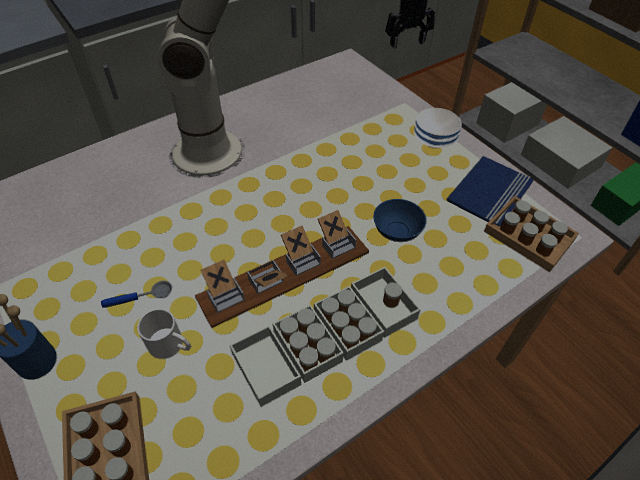

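The top view shows the tags, left to right: cross (295,260), cross (340,264), disc (388,242) and cross (432,271). The bins, in the same order, hold one jar (305,163), six jars (348,165), six jars (392,170) and none (436,175). Only the second tag is wrong, so it has to go from cross to disc. Next I'll measure it.

```bash
cat > h.py <<'E'
import numpy as np, cv2
from plant import manip
def ray(n,uv):
    c=manip.calibration(n); K=np.array([[c["fx"],0,c["cx"]],[0,c["fy"],c["cy"]],[0,0,1]])
    p=cv2.undistortPoints(np.array([[uv]],float),K,np.array([c["k1"],0,0,0.]))[0,0]
    R=c["R"]; return -R.T@c["t"], R.T@np.array([p[0],p[1],1])
def plane(n,uv,z):
    o,d=ray(n,uv); return o+d*(z-o[2])/d[2]
E
python3 - <<'E'
from h import *
im=cv2.imread("pics/top0.png"); hsv=cv2.cvtColor(im,cv2.COLOR_BGR2HSV)
for nm,lo,hi in(("tag",(5,60,105),(20,200,255)),("board",(0,80,20),(20,255,104))):
    m=cv2.inRange(hsv,lo,hi); m[:215]=0; m[295:]=0; m[:,:262]=0; m[:,462:]=0
    m=cv2.morphologyEx(m,cv2.MORPH_CLOSE,np.ones((5,5)))
    for c in cv2.findContours(m,0,1)[0]:
        if cv2.contourArea(c)<150: continue
        r=cv2.minAreaRect(c); b=cv2.boxPoints(r)
        z=.082 if nm=="tag" else .012
        print(nm,cv2.contourArea(c),r,[plane("top",q,z).round(4)[:2].tolist() for q in b])
v=cv2.resize(im[215:295,262:462],None,fx=4,fy=4,interpolation=2); cv2.imwrite("pics/c.png",v)
E
```

```text
tag 239.5 ((388.2436218261719, 242.0888214111328), (26.005172729492188, 23.226537704467773), 4.085616588592529) [[0.5323, -0.075], [0.585, -0.0783], [0.5815, -0.1372], [0.5288, -0.1337]]
board 7767.5 ((362.529052734375, 252.41558837890625), (182.3553466796875, 51.761199951171875), 4.969740867614746) [[0.4886, 0.1701], [0.613, 0.1615], [0.5801, -0.2752], [0.4568, -0.2645]]
```

View pics/c.png

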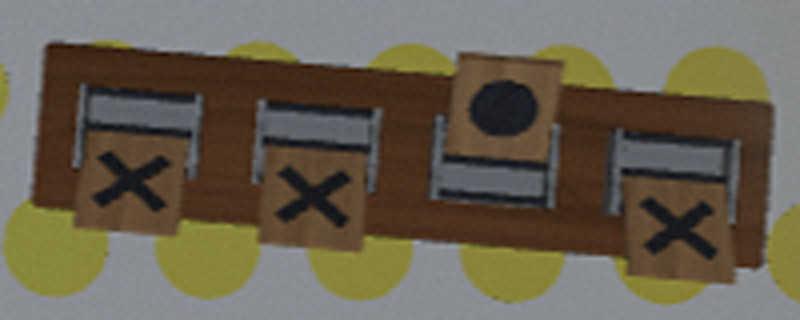

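The crop shows tag 2's free edge running from (258,242) to (360,252). The board's corners are at (48,43), (773,103), (763,267) and (35,207), all in crop pixels at 4x.

```bash
python3 - <<'E'
from h import *
f=lambda u,v,z:plane("top",(262+u/4-.375,215+v/4-.375),z)[:2]
B=np.array([f(*p,.012) for p in((48,43),(773,103),(763,267),(35,207))])
c=B.mean(0); yv=(B[0]+B[3]-B[1]-B[2])/2; print("board",c,np.linalg.norm(yv),np.linalg.norm(B[0]-B[3]))
yv/=np.linalg.norm(yv); xv=np.array([yv[1],-yv[0]]); print("yaw",np.degrees(np.arctan2(xv[1],xv[0])))
E=np.array([f(258,242,.080),f(360,252,.080)]); m=E.mean(0); print("edge",E,np.linalg.norm(E[0]-E[1]))
h=m+xv*.059; print("hinge2",h,"board coords",(h-c)@xv,(h-c)@yv,"expect y 52.5mm; bin",h+.205*xv)
bb=plane("top",(348,165),.056)[:2]; print("bin2 px centre",bb)
R=cv2.Rodrigues(np.zeros(3))[0]
from scipy.spatial.transform import Rotation as Ro
s=manip.read_state(); T=Ro.from_euler("xyz",s["tool_rot"]); print(T.as_matrix().round(3),s["ee_pos"])
yaw=np.arctan2(xv[1],xv[0])
st=np.r_[h-xv*.105,.19]; print("start",st,"tool cm",T.inv().apply(st-s["ee_pos"])*100)
print("xv",xv)
# from (0.40,0.40)
E
```

```text
board [ 0.53230397 -0.05272385] 0.43657372132424666 0.09904870068376749
yaw -3.9966338384287172
edge [[ 0.4801314   0.03404944]
 [ 0.47524    -0.0238653 ]] 0.05812092538141236
hinge2 [0.53654222 0.0009799 ] board coords 0.0004849071985955783 0.05386854857748994 expect y 52.5mm; bin [ 0.74104369 -0.01330817]
bin2 px centre [ 0.73734518 -0.01403796]
[[-0.964  0.267 -0.001]
 [ 0.267  0.964 -0.002]
 [ 0.    -0.002 -1.   ]] [0.17373664 0.62561791 0.19154836]
start [0.43179756 0.00829817 0.19      ] tool cm [-41.37624295 -52.58098915   0.24705998]
xv [ 0.99756815 -0.06969787]
```

The measurements agree with the given sizes: the board is 437 x 99 mm, the bracket offset is 53.9 mm against the expected 52.5, and the bin centre matches. I'll shut the fingers, align the tool to the board and approach from the robot's side.

Request:
servo_tool(deltas=[[[0,0,0,0,0,-5.75],[0,0,0,0,0,-5.75],[-2.6,-3.2,0,0,0,0],[-2.6,-3.2,0,0,0,0],[-2.6,-3.2,0,0,0,0],[-2.6,-3.2,0,0,0,0],[-2.6,-3.2,0,0,0,0],[-2.6,-3.2,0,0,0,0],[-2.6,-3.2,0,0,0,0],[-2.6,-3.2,0,0,0,0],[0,0,0,0,0,0],[0,0,0,0,0,0]]], claw=-1)

```text
time_s: 1.6
ee_pos: [0.3629, 0.3568, 0.1924]
tool_rot: [3.141, -0.001, 3.072]
wrist_force: [0.1, 0.5, 0.3]
gripper_width: 0.0
finger_force: 0.0
```

Request:
servo_tool(deltas=[[[-1.04,-3.82,0,0,0,0],[-1.04,-3.82,0,0,0,0],[-1.04,-3.82,0,0,0,0],[-1.04,-3.82,0,0,0,0],[-1.04,-3.82,0,0,0,0],[-1.04,-3.82,0,0,0,0],[-1.04,-3.82,0,0,0,0],[-1.04,-3.82,0,0,0,0],[-1.04,-3.82,0,0,0,0],[0,0,0,0,0,0],[0,0,0,0,0,0]]])

```text
time_s: 2.98
ee_pos: [0.4327, 0.0086, 0.1924]
tool_rot: [3.141, -0.0, 3.074]
wrist_force: [-0.0, 0.5, 0.1]
gripper_width: 0.0002
finger_force: 0.0
```

Request:
servo_tool(deltas=[[[0,0,3,0,0,0],[0,0,3,0,0,0],[0,0,3,0,0,0],[0,0,2.5,0,0,0],[0,0,1.5,0,0,0],[0,0,0,0,0,0],[-1,0,0,0,0,0],[-1,0,0,0,0,0],[-0.6,0,0,0,0,0],[-0.6,0,0,0,0,0],[-0.6,0,0,0,0,0],[-0.6,0,0,0,0,0],[-0.6,0,0,0,0,0],[-0.6,0,0,0,0,0],[0,0,0,0,0,0]]])

```text
time_s: 4.85
ee_pos: [0.4891, 0.003, 0.0625]
tool_rot: [3.142, 0.0, 3.071]
wrist_force: [-1.4, -0.5, -0.0]
gripper_width: -0.0002
finger_force: 0.0
```

Request:
servo_tool(deltas=[[[-0.5,0,0,0,0,0],[-0.5,0,0,0,0,0],[-0.5,0,0,0,0,0],[-0.5,0,0,0,0,0],[-0.4,0,0,0,0,0],[-0.3,0,0,0,0,0],[-0.3,0,0,0,0,0],[-0.3,0,0,0,0,0],[-0.3,0,0,0,0,0],[-0.3,0,0,0,0,0],[-0.3,0,0,0,0,0],[0,0,0,0,0,0],[0,0,0,0,0,0]]])

```text
time_s: 6.48
ee_pos: [0.5303, 0.0, 0.0624]
tool_rot: [-3.142, -0.0, 3.072]
wrist_force: [-0.6, -0.1, 0.2]
gripper_width: 0.0
finger_force: 0.0
```

```bash
python3 - <<'E'
from h import *
im=manip.camera("scene")[:,:,::-1]
cv2.imwrite("pics/s1.png",cv2.resize(im[180:380,180:440],None,fx=3,fy=3))
E
```

```text
(no output)
```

View pics/s1.png

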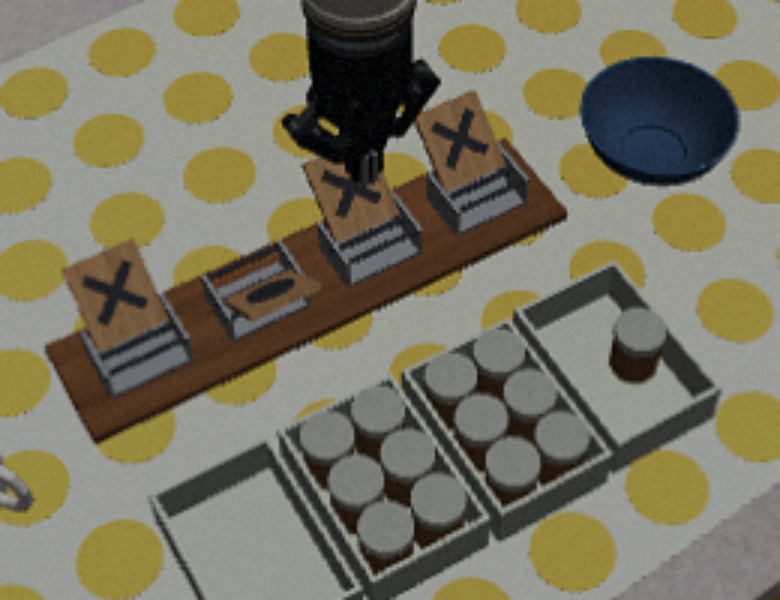

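The scene shot shows tag 2 still cross up, with the fingertip at (365,170) in front of it. I'll check the tip's projected position and the top view before moving.

```bash
python3 - <<'E'
from h import *
s=manip.read_state(); print(s["ee_pos"],s["tool_rot"],s["wrist_force"],s["qpos"])
def proj(n,X):
    c=manip.calibration(n); K=np.array([[c["fx"],0,c["cx"]],[0,c["fy"],c["cy"]],[0,0,1]])
    return cv2.projectPoints(np.array([X],float),cv2.Rodrigues(c["R"])[0],c["t"],K,np.array([c["k1"],0,0,0]))[0].ravel()
for z in(.0625,.1): 
    p=np.r_[s["ee_pos"][:2],z]; print(z,(proj("scene",p)-[180,180])*3,(proj("top",p)-[240,180])*4)
for a in(0,.4,.87):
    th=np.radians(50)-a; xv=np.array([.9976,-.0697])
    e=np.array([.5365,.001])-xv*.075*np.sin(th); print("edge at",a,(proj("scene",[*e,.034+.075*np.cos(th)])-[180,180])*3)
a=manip.camera("scene")[150:270,230:380,::-1]; b=manip.camera("top")[200:300,280:420,::-1]
cv2.imwrite("pics/s2.png",np.hstack([cv2.resize(a,(400,320),interpolation=2),cv2.resize(b,(400,320),interpolation=2)]))
E
```

```text
[5.30288767e-01 3.16700569e-05 6.24402114e-02] [-3.14159232e+00 -2.64219859e-04  3.07156205e+00] [-0.3168582  -0.02248522  0.53804483] [ 0.01486785  0.43103284 -0.07996769  1.96471991  0.04904438  0.74791578
  1.40697621]
0.0625 [360.78614854 207.45580004] [404.43304357 293.56899135]
0.1 [359.73855895 177.86927968] [406.47940324 292.10534338]
edge at 0 [330.74520347 149.86442756]
edge at 0.4 [343.94955182 153.5581009 ]
edge at 0.87 [364.75870429 174.80864663]
```

View pics/s2.png

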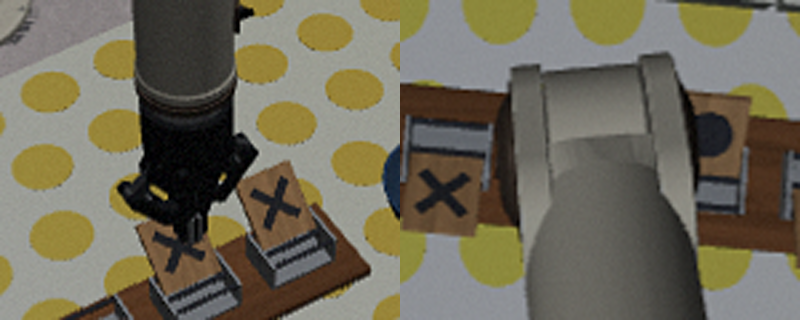

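The tip should project to (361,207), but it disappears at about (366,180). That fits a near-upright tag hiding it, with its edge predicted at (365,175). The tag is therefore still resting on the finger, so I'll keep pushing slowly.

Request:
servo_tool(deltas=[[[-0.3,0,0,0,0,0],[-0.3,0,0,0,0,0],[-0.3,0,0,0,0,0],[-0.3,0,0,0,0,0],[-0.3,0,0,0,0,0],[-0.3,0,0,0,0,0],[0,0,0,0,0,0],[0,0,0,0,0,0],[0,0,0,0,0,0],[0,0,0,0,0,0]]])

```text
time_s: 7.88
ee_pos: [0.5483, -0.0012, 0.0625]
tool_rot: [3.142, -0.0, 3.071]
wrist_force: [0.5, 0.7, -0.7]
gripper_width: 0.0002
finger_force: 0.0
```

```bash
python3 - <<'E'
from h import *
im=manip.camera("scene")[:,:,::-1]
cv2.imwrite("pics/s3.png",cv2.resize(im[180:330,180:380],None,fx=4,fy=4,interpolation=2))
E
```

```text
(no output)
```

View pics/s3.png

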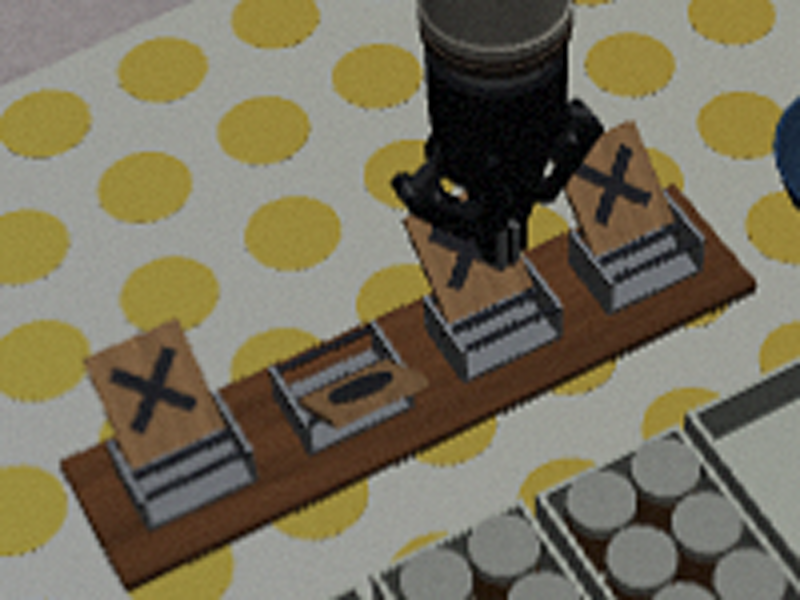

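The finger is above the cross face. Its visible tip at (510,262) suggests it ends higher than the reported TCP. I'll lift, back off and check the real tip height over clear cloth.

Request:
servo_tool(deltas=[[[0,0,-3,0,0,0],[0,0,-3,0,0,0],[4,0,0,0,0,0],[4,0,0,0,0,0],[3.5,0,0,0,0,0],[0,0,3,0,0,0],[0,0,3,0,0,0],[0,0,0,0,0,0],[0,0,0,0,0,0]]])

```text
time_s: 9.05
ee_pos: [0.4343, 0.0069, 0.0632]
tool_rot: [3.141, 0.001, 3.072]
wrist_force: [-0.4, -0.2, 0.4]
gripper_width: 0.0001
finger_force: 0.0
```

```bash
python3 - <<'E'
from h import *
s=manip.read_state(); print(s["ee_pos"],s["gripper_width"])
def proj(n,X):
    c=manip.calibration(n); K=np.array([[c["fx"],0,c["cx"]],[0,c["fy"],c["cy"]],[0,0,1]])
    return cv2.projectPoints(np.array([X],float),cv2.Rodrigues(c["R"])[0],c["t"],K,np.array([c["k1"],0,0,0]))[0].ravel()
for dz in(0,.02,.04,.06): print(dz,(proj("scene",s["ee_pos"]+[0,0,dz])-[190,130])*4, proj("top",s["ee_pos"]+[0,0,dz]))
im=manip.camera("scene")[:,:,::-1]
cv2.imwrite("pics/s4.png",cv2.resize(im[130:280,190:390],None,fx=4,fy=4,interpolation=2))
E
```

```text
[0.43429702 0.00686784 0.06319006] 0.00014383347187851497
0 [366.09249133 374.30452861] [337.70080823 295.14909341]
0.02 [364.47156627 353.09736912] [337.91437958 295.65053124]
0.04 [362.81343214 331.36430802] [338.13517876 296.16894001]
0.06 [361.11690032 309.08678215] [338.36357905 296.70519621]
```

View pics/s4.png

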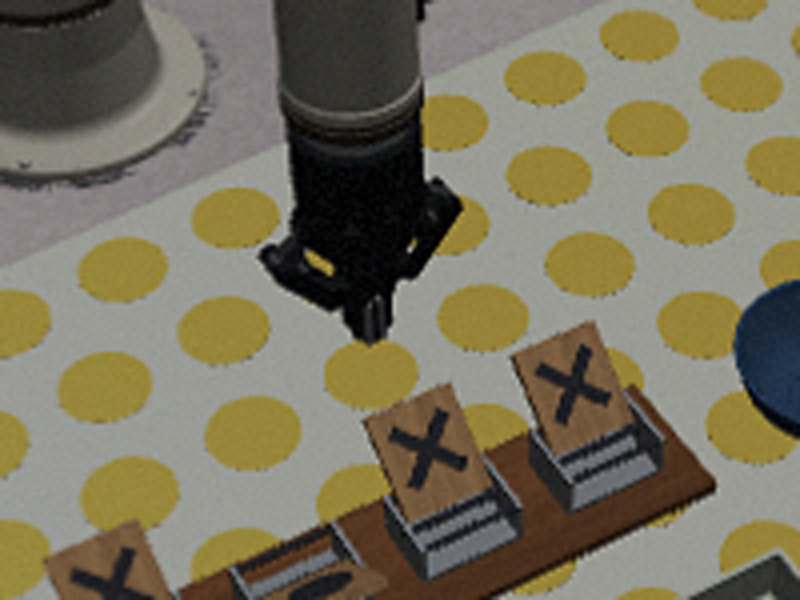

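The visible tip is at (372,342), but the reported TCP projects to (366,374). The tag edge itself reprojects correctly, so the calibration is fine and the real fingertip is about 3-4 cm above the reported TCP. I'll go 3 cm lower here and measure the tip with brightened views.

Request:
servo_tool(deltas=[[[0,0,1,0,0,0],[0,0,1,0,0,0],[0,0,1,0,0,0],[0,0,0,0,0,0],[0,0,0,0,0,0]]])

```text
time_s: 9.72
ee_pos: [0.4337, 0.0068, 0.0324]
tool_rot: [3.142, -0.0, 3.072]
wrist_force: [0.4, 0.5, 0.4]
gripper_width: -0.0002
finger_force: 0.0
```

```bash
python3 - <<'E'
from h import *
s=manip.read_state(); print(s["ee_pos"],s["gripper_width"],s["wrist_force"])
def proj(n,X):
    c=manip.calibration(n); K=np.array([[c["fx"],0,c["cx"]],[0,c["fy"],c["cy"]],[0,0,1]])
    return cv2.projectPoints(np.array([X],float),cv2.Rodrigues(c["R"])[0],c["t"],K,np.array([c["k1"],0,0,0]))[0].ravel()
xv=np.array([.9976,-.0697,0])
for dz in(0,.02,.03,.04,.05,.073,.11): print(dz,[((proj("scene",s["ee_pos"]+xv*k+[0,0,dz])-[240,160])*8).round() for k in(0,.011)])
im=manip.camera("scene")[:,:,::-1]
v=cv2.resize(im[160:235,240:340],None,fx=8,fy=8,interpolation=2)
v=(255*(v/255.)**.45).astype(np.uint8)
cv2.imwrite("pics/s5.png",v)
E
```

```text
[0.43366986 0.00683929 0.03236259] -0.00018100042561188475 [0.35678777 0.49053681 0.35645871]
0 [array([336., 571.]), array([352., 593.])]
0.02 [array([333., 530.]), array([349., 552.])]
0.03 [array([331., 509.]), array([348., 532.])]
0.04 [array([330., 488.]), array([346., 510.])]
0.05 [array([328., 467.]), array([345., 489.])]
0.073 [array([324., 417.]), array([341., 439.])]
0.11 [array([318., 333.]), array([335., 356.])]
```

View pics/s5.png

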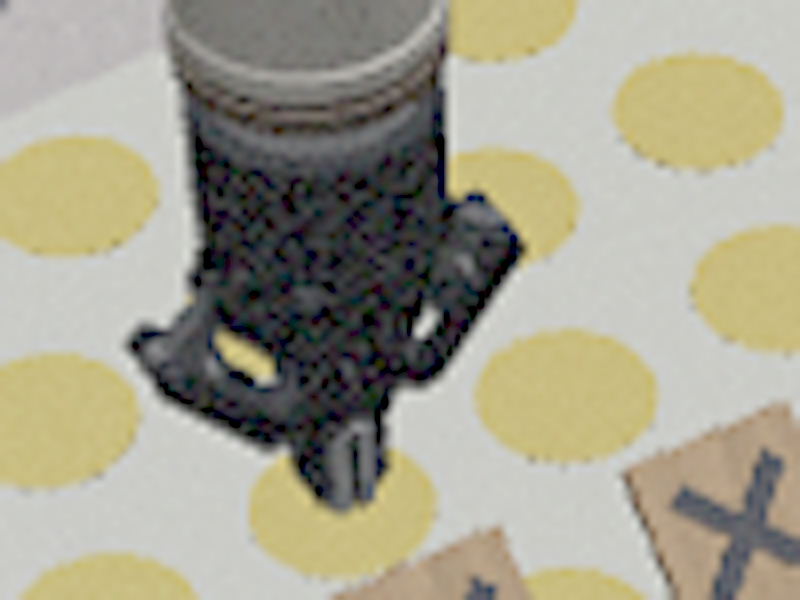

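The tip at (345,508) puts the real fingertip about 4 cm above the reading, at z ≈ 0.07. I'll lower 0.8 cm more to engage the tag edge (z 0.080–0.084) while staying above the bracket (0.045), then push slowly.

Request:
servo_tool(deltas=[[[0,0,0.8,0,0,0],[0,0,0,0,0,0],[-1,0,0,0,0,0],[-1,0,0,0,0,0],[-0.6,0,0,0,0,0],[-0.6,0,0,0,0,0],[-0.6,0,0,0,0,0],[-0.6,0,0,0,0,0],[-0.6,0,0,0,0,0],[-0.6,0,0,0,0,0],[-0.5,0,0,0,0,0],[-0.5,0,0,0,0,0],[0,0,0,0,0,0]]])

```text
time_s: 11.4
ee_pos: [0.5007, 0.0021, 0.0269]
tool_rot: [-3.141, 0.002, 3.071]
wrist_force: [-8.6, 0.5, 23.4]
gripper_width: -0.0003
finger_force: 0.8
```

```bash
python3 - <<'E'
from h import *
im=manip.camera("scene")[:,:,::-1]
v=cv2.resize(im[190:290,240:370],None,fx=6,fy=6,interpolation=2)
cv2.imwrite("pics/s6.png",(255*(v/255.)**.5).astype(np.uint8))
E
```

```text
(no output)
```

View pics/s6.png

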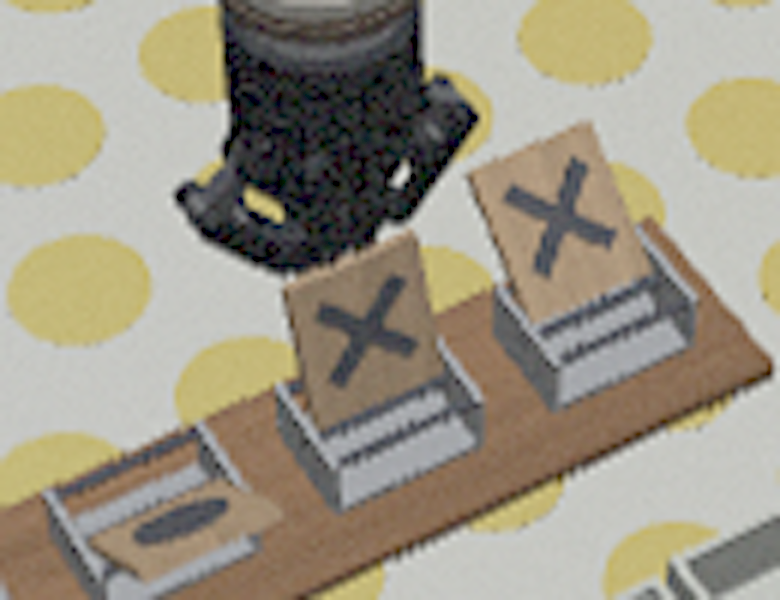

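The tag is rising, with its free edge now at (285,285)–(410,235). However, the 23 N upward force means the tip is resting on the bracket's front edge. I'll raise 1.2 cm and carry on pushing; the tag edge is higher now, so it stays engaged.

Request:
servo_tool(deltas=[[[0,0,-0.6,0,0,0],[0,0,-0.6,0,0,0],[0,0,0,0,0,0],[-0.3,0,0,0,0,0],[-0.3,0,0,0,0,0]]])

```text
time_s: 12.08
ee_pos: [0.5056, 0.0018, 0.0362]
tool_rot: [3.142, -0.001, 3.072]
wrist_force: [-0.3, -0.3, -0.0]
gripper_width: -0.0001
finger_force: 0.0
```

Free of the bracket now. I'll push on past upright.

Request:
servo_tool(deltas=[[[-0.4,0,0,0,0,0],[-0.4,0,0,0,0,0],[-0.4,0,0,0,0,0],[-0.3,0,0,0,0,0],[-0.3,0,0,0,0,0],[-0.3,0,0,0,0,0],[-0.3,0,0,0,0,0],[-0.3,0,0,0,0,0],[-0.3,0,0,0,0,0],[0,0,0,0,0,0],[0,0,0,0,0,0],[0,0,0,0,0,0]]])

```text
time_s: 13.58
ee_pos: [0.5353, -0.0003, 0.0365]
tool_rot: [3.142, -0.0, 3.072]
wrist_force: [-0.5, 0.8, -0.6]
gripper_width: 0.0003
finger_force: 0.0
```

Request:
servo_tool(deltas=[[[2,0,0,0,0,0],[3,0,0,0,0,0],[3,0,0,0,0,0],[2,0,-3,0,0,0],[0,0,-5,0,0,0],[0,0,-5,0,0,0],[0,4,0,0,0,0],[0,5,0,0,0,0],[0,5,0,0,0,0],[0,5,0,0,0,0],[0,5,0,0,0,0],[0,4,0,0,0,0],[0,0,0,0,0,0],[0,0,0,0,0,0]]])

```text
time_s: 15.32
ee_pos: [0.4551, 0.2851, 0.1662]
tool_rot: [-3.14, -0.001, 3.072]
wrist_force: [-0.0, -0.2, 0.2]
gripper_width: -0.0
finger_force: 0.0
```

```bash
python3 - <<'E'
from h import *
a=manip.camera("scene")[:,:,::-1]; b=manip.camera("top")[:,:,::-1]
cv2.imwrite("pics/s7.png",np.hstack([cv2.resize(a[180:420,80:440],(400,267)),cv2.resize(b[120:300,190:550],(400,200))[:200]] if 0 else [cv2.resize(a[180:420,120:440],(400,300)),cv2.resize(b[110:350,190:510],(400,300))]))
E
```

```text
(no output)
```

View pics/s7.png

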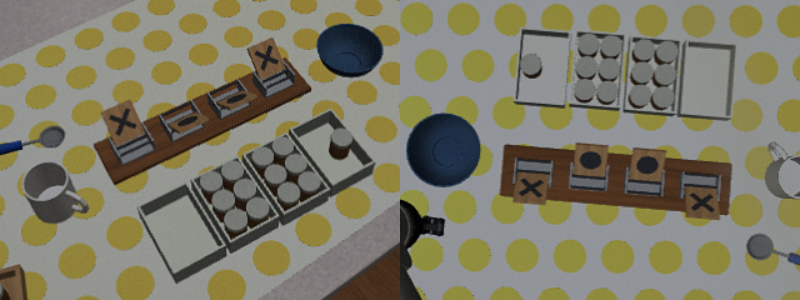

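The final view (right half) shows discs at (591,160) and (648,165) in front of the two full bins, and crosses at (531,187) and (702,202) in front of the others. Nothing else has moved and the arm is clear, so I'm handing in.

```bash
python3 -c "
from plant import manip
print(manip.sign_off())"
```

```text
the job is handed in; nothing more can be done
None
```

The job is handed in after about 15 s: I pushed over the one wrong tag, so the two full bins show the disc and the other two the cross; on the way the fingertip briefly pressed a bracket with about 25 N.

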